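# Click the light-box dial up four steps and shoot

### The arm

A 6-joint arm with a two-finger parallel gripper is mounted at the origin on the work surface. World frame = base frame: x ahead of the robot, y to its left, z up, the work surface at z = 0. Lengths are in mm, angles in rad, forces in N, time in s.
With the tool pointing down it reaches from about 325 to 750 mm from the base axis. Payload 7.6 kg.
Tool frame: the origin (TCP) lies on the centre line of the jaws, within the pads' length; the fingertips stand bot.tip_extent ahead of it and the grasp point (between the pads) is the TCP (bot.tip_extent is the distance from the TCP to the fingertips, in mm); z points along the fingers, y is the line along which they close (so a half turn about z gives the same grasp; the last joint's range is limited). The gripper opens to 85 mm and grips with 20 to 120 N. Pads are 22 mm wide; open, the fingers measure 114 mm over their backs; the gripper's body (76 mm by 85 mm) begins 54 mm behind the grasp point. The pads swing forward as they close: fully open they stand 13 mm farther back than shut.
Start: joints at [-1.266, 0.052, 1.401, -0, 1.689, -0.07], TCP at [192.22, -488.564, 250.323] pointing down, gripper open.
Joint ranges: [-2.9, 2.9], [-0.91, 2.17], [0.12, 2.37], [-1.06, 4.2], [0.26, 2.73], [-2.93, 2.93]. Speed limits (rad/s): [2.57, 2.57, 3.01, 3.14, 3.14, 3.14].

### API

Orientations are given as [roll, pitch, yaw] about the fixed x, y, z axes, in that order (R = Rz(yaw) Ry(pitch) Rx(roll)).
In Python, from station import bot gives the robot as it stands. The module is installed in compiled form; this text tells all that it offers. Calls block until the motion is done:
- bot.reach(position, orientation): joint-space move of the TCP to a pose.
- bot.move_straight(position, velocity=150, rotation=None): straight line of the TCP; rotation=None keeps the orientation; velocity is the mean speed in mm/s.
- bot.set_joints(angles): joint-space move.
- bot.command_gripper(opening, grip_force=None): finger opening in mm; grip_force is the grip in N (None keeps the last); returns when the fingers have stopped.
- bot.dwell(seconds).
- bot.inverse_kinematics(position, orientation): joint angles nearest the present ones, or None.
- bot.grab_frame(name): name is "scene" or "side" or "wrist"; returns the picture (384x512x3 uint8, blue, green, red); there is no depth.
- bot.camera_params(name): a dict with "fx", "fy", "cx", "cy" (pixels), "rvec" (rotation vector, rad) and "tvec" (3), from world to camera coordinates, as OpenCV has them. Camera axes: x right, y down, z forward; pixel columns grow to the right and rows downward; lengths in mm; the calibration is good to about 2 mm. The wrist camera is an equidistant fisheye: a pixel r from the principal point sees the ray r / f radians off the axis. A picture is of the moment at which its call begins: read the wrist's pose just before it. camera_params takes no time and is no camera call; for the wrist camera it gives the pose at the moment of the call.
A pose or a line that the arm cannot do raises bot.PlanningError and nothing moves.
- bot.job_done(): hands the job in; it is judged then, once.
Readings, each from a call of its own:
- bot.current_time(): time.
- bot.current_joint_pos(): joint angles.
- bot.current_dq(): joint speeds.
- bot.current_tau(): joint torques, N m.
- bot.current_eef_pos(): TCP position.
- bot.current_orientation(): TCP orientation.
- bot.current_wrist_force(): force on the tool from outside, world axes, zero at the start.
- bot.current_moment(): the same for the moment, N m.
- bot.current_finger_gap(): finger opening in mm.
- bot.current_finger_force(): force on a finger pad.
Only numpy, scipy, OpenCV 4.12 (cv2) and the standard library are available. Lean on these libraries where they do the work, as an engineer would, in place of code of your own. Each camera call takes 0.05 s, during which the arm holds its last target. There are 200 camera calls.

### The job

Set the film light box for a test frame: turn its dial anticlockwise (seen from above) until you feel it lean on its end stop, without forcing the stop, then clockwise exactly four clicks, and let go of it so that it sits in that click. Then press the green shutter button fully down and let it come up. Leave everything else where it is.

Things in the scene. Friction and masses are not known exactly. Their poses are not given: they have to be found in the camera images.
- lightbox: fixed bamboo light box 170 x 270 x 60 mm (x, y, z); black film mask plate (top at 65 mm, lit window up to 69 mm) on its +y part, dial near its -y end; origin at the centre of its underside. The dial's vertical axis is 75 mm from the origin along the box's -y, over a collar 76 mm across, 4 mm high.
- dial: dial: black skirt 60 mm across, 10 mm thick, carrying a grey upright bar 46 mm long (dial's x), 12 mm thick (dial's y), from 10 to 36 mm above the dial's origin; a white dot marks the bar's +x end. Origin on the vertical axis, at the skirt's underside, 65 mm above the table. Starts in one of clicks 2 to 5; the stop's direction in the room is unknown. A firm grip on the bar's sides holds.
- dial_grip (a point): on the dial's axis, 23 mm above its origin, mid-height of the bar; axes as dial. Clicks 0 to 7, no marks, unevenly 17 to 23 degrees apart. Each step takes a torque that jumps to 0.25 to 0.5 N m, sinks through zero at a ridge midway, then reverses and pulls into the next click.
- dial_dot (a point): the white dot on the skirt, 25 mm from the axis along the dial's +x. Let go, the dial falls into the nearest click. About 5 degrees anticlockwise of click 0, still climbing out of it, is the end stop: leaning on it lifts the torque above 0.75 N m; above 1.6 N m it is forced. Let go there, the dial falls back to click 0, from which the four clicks count.
- release_box: fixed black box 90 x 70 x 30 mm carrying the shutter button; origin at the centre of its underside.
- shutter_top (a point): centre of the top of the green shutter button (30 mm across) on the release box, its axis vertical. It goes down 6 mm; fully down takes 5 N; it springs back up.
- shutter (a joint): travel of the shutter button: 0 up, 0.006 m fully down.
- blower: black rubber bulb air blower with a red nozzle, 60 mm across, 140 mm tall, standing; origin at its underside. A bystander.
- lens: small black and silver camera lens, 64 mm across, 38 mm tall; origin at its underside. A bystander.
- lens_cap: black lens cap, 52 mm across, 10 mm thick, lying on the black mask plate of the light box; origin at its underside. A bystander.
- loupe: black magnifier, 52 mm across the foot, 45 mm tall; origin at its underside. A bystander.
- film_can: black film canister with grey cap, 32 mm across, 52 mm tall; origin at its underside. A bystander.
- slide_box: yellow plastic slide box 110 x 60 x 55 mm (x, y, z); origin at its underside. A bystander.
- dust_brush: long-handled dust brush, about 200 mm, lying along its x axis. A bystander.
Things that resemble listed ones, but are neither listed nor needed, are in the scene too. What is shaped like the release_box but pink or red is not meant.

How it is judged (in metres and radians):
On the way, in this order (a step that is already met when the one before it is completed fails the run):
1. the dial has been turned back until it leans on its end stop (contact force between stop_pin and dial_pin above 1.5 N), for 0.1 s.
2. the dial sits in the fourth click from the stop, let go and at rest (contact force between click_tab and click_feeler above 0.15 N and angular speed of dial below 0.1 rad/s and contact force between each of the arm, the fingers and dial below 0.1 N), for 0.3 s.
3. the shutter button is fully down, the dial still in its fourth click (value of joint shutter above 0.005 m and contact force between click_tab and click_feeler above 0.15 N and angular speed of dial below 0.3 rad/s), for 0.05 s.
At the end, for the whole second after the job is handed in: The dial sits at rest in the fourth click clockwise from click zero (the click next to its anticlockwise end stop) and the shutter button is up again (less than 1.5 mm down) (contact force between click_tab and click_feeler above 0.15 N and angular speed of dial below 0.1 rad/s and value of joint shutter below 0.0015 m); the robot touches nothing.
It fails at once if the dial's end stop is forced (more than about 1.6 N m) (contact force between stop_pin and dial_pin above 80 N).
It fails at once if the shutter button is pressed before the dial is in its fourth click (value of joint shutter above 0.005 m and not (contact force between click_tab and click_feeler above 0.15 N and angular speed of dial below 99 rad/s)).
It fails at once if a bystander is moved by more than 20 mm (distance of any of blower, lens, lens_cap, loupe, film_can, slide_box, dust_brush from where it was at the start of the episode above 0.02 m).
It also fails if it takes over 72 s, if anything falls off the work surface, if the arm or the gripper's body presses on something with over 40 N, if the wrist force passes 120 N, or if a joint passes its speed limit or range.

## Working session

There is one attempt and no reset: what is moved stays moved. The work goes in short steps, each a Python script; the robot and the scene stay as the last script left them, time stands still between calls to the robot, and variables do not carry over. Pictures are saved under pics/ and viewed, at most 10 in all, crops included, and the job is handed in when it is done.

```bash
mkdir -p pics; python3 - <<'E'
from station import bot
import cv2
for n in("scene","side"):
    cv2.imwrite(f"pics/{n}0.png",bot.grab_frame(n)); print(n,bot.camera_params(n))
print(bot.current_time(),bot.tip_extent,bot.current_orientation())
E
```

```text
scene {'fx': 389.0307905319374, 'fy': 389.0307905319374, 'cx': 248.78826462544214, 'cy': 187.57949961323186, 'rvec': array([ 1.35851019,  2.07437894, -0.95269424]), 'tvec': array([ 231.22425643, -260.9658496 , 1594.07260218])}
side {'fx': 498.20262842266, 'fy': 498.20262842266, 'cx': 261.303881198181, 'cy': 194.67386378808487, 'rvec': array([ 2.42177858, -0.34325323,  0.12994795]), 'tvec': array([-531.4979145 ,  178.98532441, 1694.48114695])}
0.1 19.0 [-3.14015628e+00 -1.09209204e-04  3.74820530e-01]
```

View pics/scene0.png

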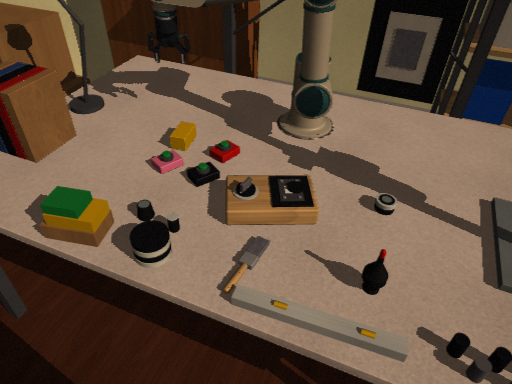

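View pics/side0.png

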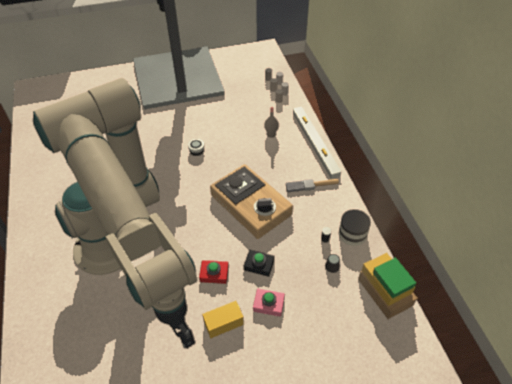

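Both views show the same candidates for the release box: pink (scene 167,160; side 269,300), red (224,150; 213,270) and black (203,174; 259,262). I choose black. There is only one dial, at scene (245,188) and side (265,205), with its bar lying at an angle. The lens cap lies on the mask plate.

```bash
cat > h.py <<'E'
from station import bot
import cv2, numpy as np
from scipy.spatial.transform import Rotation as Ro
def cam(n):
    p=bot.camera_params(n); R=cv2.Rodrigues(np.array(p['rvec'],float))[0]
    return p,R,np.array(p['tvec'],float).ravel()
def ray(n,uv,c=None):
    p,R,t=c or cam(n); d=np.array([(uv[0]-p['cx'])/p['fx'],(uv[1]-p['cy'])/p['fy']])
    if n=="wrist":
        r=np.linalg.norm(d); d=np.r_[d/max(r,1e-9)*np.sin(r),np.cos(r)]
    else: d=np.r_[d,1]
    return -R.T@t, R.T@d
def at_z(n,uv,z,c=None):
    o,d=ray(n,uv,c); return o+d*(z-o[2])/d[2]
def proj_w(P,c):
    p,R,t=c; q=R@np.asarray(P,float)+t; th=np.arctan2(np.hypot(q[0],q[1]),q[2]); e=q[:2]/np.hypot(q[0],q[1])
    return np.array([p['cx']+p['fx']*th*e[0],p['cy']+p['fy']*th*e[1]])
E
python3 - <<'E'
from h import *
for nm,a,b,z in(("dial",(245,189),(265,205),80),("black",(204,167),(259,258),40),("boxctr",(271,199),(251,199),60)):
    print(nm,at_z("scene",a,z).round(),at_z("side",b,z).round())
a=cv2.imread("pics/scene0.png")[140:230,145:325];b=cv2.imread("pics/side0.png")[160:310,200:320]
cv2.imwrite("pics/crop.png",np.hstack([cv2.resize(a,(440,220*1),interpolation=2) if 0 else cv2.copyMakeBorder(cv2.resize(a,None,fx=2.4,fy=2.4),0,234,0,0,0),cv2.resize(b,(360,450))]))
E
```

```text
dial [568. -23.  80.] [556. -35.  80.]
black [ 477. -211.   40.] [ 484. -211.   40.]
boxctr [557.  55.  60.] [521.  20.  60.]
```

View pics/crop.png

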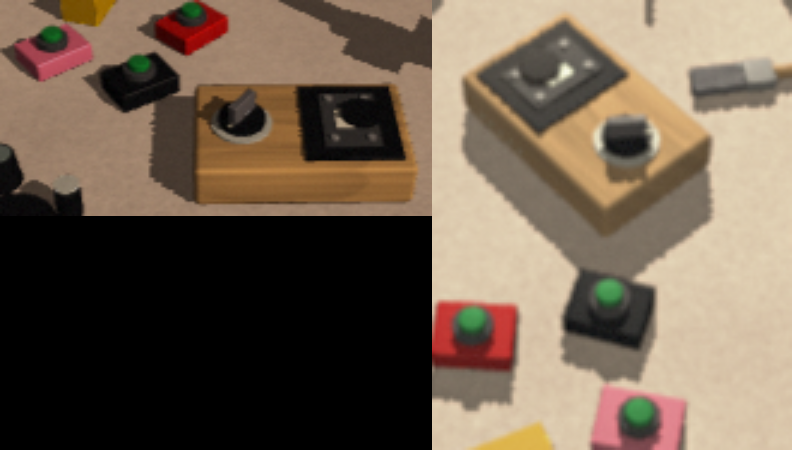

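The crop confirms the green button on the black box, and the dial with its upright bar at the box's near end. Next I look from above with the wrist camera.

```bash
python3 - <<'E'
from h import *
bot.reach([530,-60,240],[np.pi,0,0.0])
bot.dwell(.2)
c=cam("wrist"); im=bot.grab_frame("wrist"); cv2.imwrite("pics/w1.png",im)
import pickle; pickle.dump(c,open("c1.pkl","wb"))
print(proj_w([562,-28,75],c),proj_w([480,-211,40],c),c,bot.current_time(),bot.current_joint_pos())
E
```

```text
[221.60773559 148.47030908] [377.55567291 213.78726775] ({'fx': 297.3186396354542, 'fy': 297.3186396354542, 'cx': 255.1990552225333, 'cy': 192.23941755441726, 'rvec': array([-2.07218844,  2.07197545,  0.29088134]), 'tvec': array([-60.87124496, 476.86756214, 514.00815597])}, array([[ 9.14516016e-05, -9.99999993e-01, -8.07852442e-05],
       [-9.61366291e-01, -1.10156428e-04,  2.75272306e-01],
       [-2.75272312e-01,  5.24901174e-05, -9.61366294e-01]]), array([-60.87124496, 476.86756214, 514.00815597])) 2.3167 [-1.82905063e-01  7.89373298e-02  1.39318437e+00 -3.49430312e-05
  1.66947493e+00  1.38869397e+00]
```

View pics/w1.png

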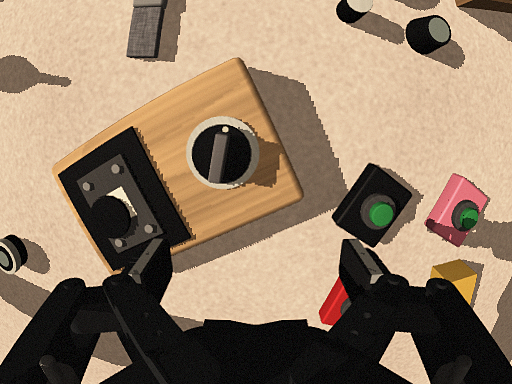

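The collar is centred near (222,152), the white dot is at (225,129) and the green button top is at (381,214). The lens cap is on the mask plate. Now I fit these.

```bash
python3 - <<'E'
from h import *; import pickle
from scipy.optimize import least_squares
c=pickle.load(open("c1.pkl","rb")); im=cv2.imread("pics/w1.png"); hsv=cv2.cvtColor(im,cv2.COLOR_BGR2HSV)
m=((hsv[...,1]<70)|(hsv[...,2]<45)).astype(np.uint8)
d=np.zeros_like(m); cv2.circle(d,(222,152),46,1,-1); m=cv2.morphologyEx(m*d,cv2.MORPH_OPEN,np.ones((3,3)))
ct=max(cv2.findContours(m,0,1)[0],key=cv2.contourArea)[:,0]
P=np.array([at_z("wrist",u,64,c)[:2] for u in ct])
f=least_squares(lambda x:np.hypot(*(P-x[:2]).T)-x[2],[*P.mean(0),38],loss="soft_l1")
C=f.x; print("collar",C,np.abs(f.fun).mean())
g=cv2.cvtColor(im,6); yy,xx=np.mgrid[120:138,214:236]; w=np.clip(g[120:138,214:236].astype(float)-170,0,None)*(np.hypot(xx-225,yy-129)<6)
uv=[(w*xx).sum()/w.sum(),(w*yy).sum()/w.sum()]; D=at_z("wrist",uv,75,c)[:2]
print("dot",uv,D,np.hypot(*(D-C[:2])),np.arctan2(*(D-C[:2])[::-1]))
gm=(cv2.inRange(hsv,(50,90,60),(85,255,255)));gm[:,:350]=0;gm[:,420:]=0
n,l,s,ce=cv2.connectedComponentsWithStats(gm);i=1+np.argmax(s[1:,4]);print("green",ce[i],s[i],at_z("wrist",ce[i],42,c))
v=im.copy()
for a in np.linspace(0,6.28,60):cv2.circle(v,tuple(proj_w([C[0]+38*np.cos(a),C[1]+38*np.sin(a),64],c).astype(int)),0,(0,0,255),-1)
ph=np.arctan2(*(D-C[:2])[::-1]);ex=np.array([np.cos(ph),np.sin(ph)]);ey=np.array([-ex[1],ex[0]])
for s1 in np.linspace(-23,23,20):
  for s2 in(-6,6):cv2.circle(v,tuple(proj_w([*(C[:2]+s1*ex+s2*ey),101],c).round().astype(int)),0,(0,255,0),-1)
cv2.imwrite("pics/fit.png",cv2.resize(v[95:260,170:430],None,fx=3,fy=3,interpolation=0))
E
```

```text
collar [556.21955903 -26.81375299  37.08614989] 0.29640077024577177
dot [np.float64(224.94310344827585), np.float64(128.9508620689655)] [581.12076302 -31.58892504] 25.354925124673223 -0.18946461333080414
green [380.50762527 213.77995643] [369 202  25  25 459] [ 480.66885559 -214.13933867   42.        ]
```

View pics/fit.png

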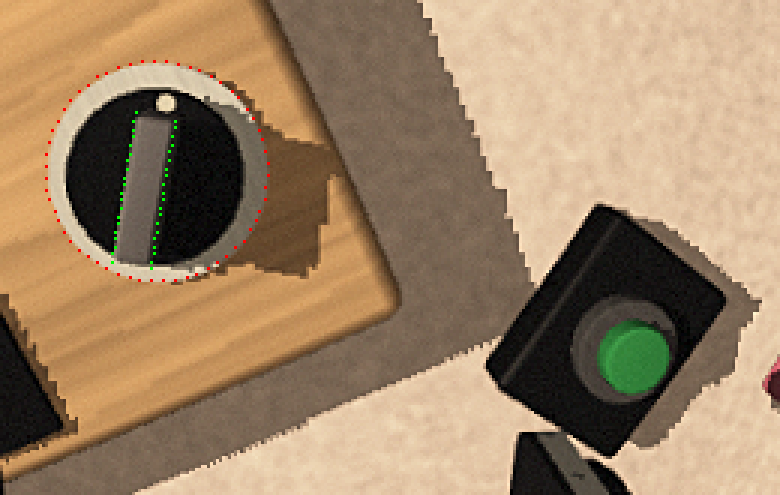

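The fit matches: collar radius about 37 mm against 38, dot radius 25.4 mm against 25, and the bar outline lies at yaw -0.19. Next I grip the bar with the fingertips just above the skirt and test a small turn.

```bash
cat > turn.py <<'E'
from h import *
def st():
    m=bot.current_moment();f=bot.current_wrist_force()
    return bot.current_time(),bot.current_orientation()[2],m[2],f
def turn(dyaw,q0=None):
    q=np.array(bot.current_joint_pos() if q0 is None else q0);q[5]-=dyaw;bot.set_joints(list(q));return q
E
python3 - <<'E'
from turn import *
yaw=-0.19
bot.command_gripper(50,60)
bot.reach([556.2,-26.8,150],[np.pi,0,yaw])
bot.move_straight([556.2,-26.8,97.5],80)
bot.dwell(.2);print(st(),bot.current_eef_pos())
bot.command_gripper(0,60)
bot.dwell(.2);print(st(),bot.current_finger_gap(),bot.current_finger_force(),bot.current_orientation())
q=np.array(bot.current_joint_pos())
for i in range(6):
    q=turn(np.radians(1),q); print([np.round(x,3) for x in st()])
print(bot.current_joint_pos()-q)
E
```

```text
(4.25, np.float64(-0.18994646659888215), np.float64(0.0032265345751797746), array([ 0.39629384,  0.27144788, -0.33584409])) [556.51944307 -26.81950738  98.10826171]
(4.8833, np.float64(-0.18990722427256612), np.float64(0.026875733158109615), array([-2.0026023 ,  1.82968614,  3.59807079])) 10.691781403492518 59.637465476989746 [-3.14129855e+00 -2.20310510e-04 -1.89907224e-01]
[np.float64(5.133), np.float64(-0.173), np.float64(-0.195), array([-1.247,  1.13 ,  3.38 ])]
[np.float64(5.383), np.float64(-0.155), np.float64(-0.351), array([-0.056,  1.978,  2.403])]
[np.float64(5.633), np.float64(-0.138), np.float64(-0.46), array([-1.413,  2.27 ,  2.301])]
[np.float64(5.883), np.float64(-0.12), np.float64(-0.448), array([-0.155,  1.178,  2.377])]
[np.float64(6.133), np.float64(-0.103), np.float64(-0.31), array([-0.795,  1.628,  1.946])]
[np.float64(6.383), np.float64(-0.085), np.float64(-0.279), array([0.06 , 1.53 , 2.243])]
[ 5.05113892e-05 -3.30245697e-05 -1.82579407e-05  3.10971198e-05
  1.34741921e-05  8.88664456e-06]
```

```bash
python3 - <<'E'
from turn import *
q=np.array(bot.current_joint_pos()); L=[]
for i in range(140):
    m=L[-1][2] if L else 0
    q=turn(np.radians(.5 if m<-.52 else 1),q); t,y,m,f=st(); L.append((t,y,m))
    if m<-.9 or np.hypot(*f[:2])>40 or t>40: break
bot.dwell(.2); t,y,m,f=st(); L.append((t,y,m))
print(f,t); print(' '.join(f"{np.degrees(a[1]):.1f}:{a[2]:.2f}" for a in L)); np.save("q.npy",q)
E
```

```text
[-0.30018239  6.48944233  1.76975504] 17.5833
-3.9:-0.25 -2.9:-0.11 -1.9:-0.06 -0.9:-0.09 0.1:0.06 1.1:0.06 2.1:0.14 3.1:0.20 4.1:0.25 5.1:0.34 6.1:0.17 7.1:0.04 8.1:-0.06 9.1:-0.17 10.1:-0.29 11.1:-0.39 12.1:-0.33 13.1:-0.27 14.2:-0.17 15.2:-0.12 16.2:-0.04 17.2:0.03 18.2:0.10 19.2:0.11 20.2:0.16 21.2:0.25 22.3:0.26 23.2:0.18 24.2:0.10 25.2:-0.06 26.2:-0.13 27.2:-0.25 28.2:-0.40 29.2:-0.27 30.2:-0.27 31.2:-0.28 32.2:-0.35 33.2:-0.45 34.2:-0.64 34.6:-0.68 35.1:-0.70 35.6:-0.81 36.1:-0.89 36.6:-0.92 36.6:-0.95
```

The acw sweep shows clicks at about -10.9°, 7.6° and 25° (clicks 2, 1, 0). After those the torque climbed to 0.95 N m, so the dial is leaning on the stop. Now clockwise, counting clicks.

```bash
python3 - <<'E'
from turn import *
q=np.load("q.npy"); L=[]
while True:
    q=turn(-np.radians(1.5),q); t,y,m,f=st(); L.append((t,y,m))
    if np.degrees(y)<-46 or abs(m)>.8 and y<.4: break
print(f,t); print(' '.join(f"{np.degrees(a[1]):.1f}:{a[2]:.2f}" for a in L)); np.save("q.npy",q)
E
```

```text
[-3.67628266 -3.46710741  2.51874161] 31.5833
35.1:-0.54 33.7:-0.44 32.2:-0.24 30.7:-0.16 29.2:-0.24 27.7:-0.23 26.2:-0.13 24.7:0.01 23.2:0.30 21.7:0.35 20.2:0.24 18.7:0.13 17.2:0.04 15.7:0.04 14.2:-0.06 12.7:-0.24 11.2:-0.28 9.7:-0.28 8.2:-0.04 6.7:0.07 5.2:0.32 3.7:0.24 2.2:0.26 0.7:0.02 -0.8:0.04 -2.4:-0.08 -3.9:-0.16 -5.4:-0.28 -6.9:-0.33 -8.4:-0.34 -9.9:-0.18 -11.3:0.10 -12.8:0.34 -14.3:0.41 -15.8:0.32 -17.3:0.25 -18.8:0.09 -20.3:0.04 -21.8:-0.06 -23.3:-0.20 -24.8:-0.22 -26.3:-0.33 -27.8:-0.43 -29.3:-0.51 -30.8:-0.30 -32.3:-0.00 -33.8:0.28 -35.3:0.58 -36.8:0.44 -38.3:0.37 -39.8:0.27 -41.3:0.10 -42.8:0.06 -44.4:0.05 -45.9:-0.10 -47.4:-0.22
```

The clicks fall at 24.7°, 7.5°, -10.8° and -32.3° (0 to 3), with no slip. I go on to the zero torque of click 4 and let go.

```bash
python3 - <<'E'
from turn import *
q=np.load("q.npy"); L=[]
for i in range(16):
    q=turn(-np.radians(1),q); t,y,m,f=st(); L.append((t,y,m))
    if m>-.03: break
print(' '.join(f"{np.degrees(a[1]):.1f}:{a[2]:.2f}" for a in L))
bot.dwell(.2);print(st())
if m>-.1:
    p=bot.current_eef_pos()
    bot.command_gripper(45); bot.dwell(.5); print(st())
    bot.move_straight([p[0],p[1],190],100)
    bot.move_straight([520,-60,240],150); bot.dwell(.1)
    c=cam("wrist"); cv2.imwrite("pics/w2.png",bot.grab_frame("wrist"))
    C=[556.5,-26.8];v=cv2.imread("pics/w2.png")
    for k,a in enumerate((24.7,7.5,-10.8,-32.3,L[-1][1]*57.2958)):
        cv2.circle(v,tuple(proj_w([C[0]+25*np.cos(np.radians(a)),C[1]+25*np.sin(np.radians(a)),75],c).round().astype(int)),1,(0,255,0) if k==4 else (0,0,255),-1)
    u=proj_w([*C,75],c).astype(int); b=proj_w([480.7,-214.1,42],c).astype(int);print(u,b)
    cv2.imwrite("pics/chk.png",np.hstack([cv2.resize(v[max(0,x[1]-50):x[1]+50,x[0]-60:x[0]+60],(390,325)) for x in(u,b)]))
    gm=cv2.inRange(cv2.cvtColor(cv2.imread("pics/w2.png"),40),(50,90,60),(85,255,255));n,l,s,ce=cv2.connectedComponentsWithStats(gm)
    for i in range(1,n):
        if s[i,4]>150: print(ce[i],s[i],at_z("wrist",ce[i],42,c),at_z("wrist",ce[i],50,c))
print(bot.current_time())
E
```

```text
-48.4:-0.20 -49.4:-0.25 -50.4:-0.30 -51.4:-0.39 -52.4:-0.40 -53.4:-0.33 -54.4:-0.13 -55.3:0.04
(33.7833, np.float64(-0.965900445720953), np.float64(0.032313107957059134), array([-4.45938237, -4.77765508,  1.97323088]))
(34.7083, np.float64(-0.9665069868882337), np.float64(-0.008337416740839184), array([-1.07854223, -1.09786947,  0.55582545]))
[206 186] [364  81]
[363.61403509  81.9754386 ] [350  69  28  27 570] [ 481.16228145 -213.636594     42.        ] [ 483.13486049 -211.22745697   50.        ]
[444.32291667 167.02604167] [434 156  22  23 384] [ 329.41191527 -205.37350341   42.        ] [ 335.18519791 -203.17132178   50.        ]
36.55
```

View pics/chk.png

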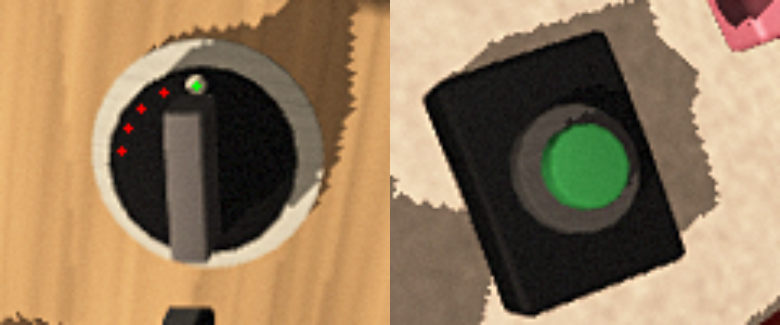

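The dot sits exactly in the predicted click 4 (green mark), and the two button fixes agree at (481,-214). Now I press.

```bash
python3 - <<'E'
from turn import *
bot.command_gripper(0,30)
o=[np.pi,0,bot.current_orientation()[2]]
bot.reach([481,-214,130],o)
bot.move_straight([481,-214,78],80); bot.dwell(.2); f0=bot.current_wrist_force(); z=78
while z>48 and bot.current_time()<62:
    z-=1.5; bot.move_straight([481,-214,z],25); f=bot.current_wrist_force()-f0; print(z,np.round(f,1),round(bot.current_eef_pos()[2],1))
    if f[2]>9: break
bot.dwell(.25); print(bot.current_wrist_force()-f0)
bot.move_straight([481,-214,150],80); bot.dwell(.2)
c=cam("wrist"); v=bot.grab_frame("wrist"); cv2.imwrite("pics/w3.png",v); print(bot.current_wrist_force(),bot.current_time())
E
```

```text
76.5 [-0.5 -1.1  0.2] 76.5
75.0 [-0.9 -0.9 -0.2] 74.9
73.5 [ 0.1 -1.3  0.6] 73.3
72.0 [-0.8 -1.9  0.4] 71.9
70.5 [-0.2 -1.6  1.3] 70.7
69.0 [-0.4 -0.5  3.4] 69.2
67.5 [ 0.7 -2.   3.4] 67.7
66.0 [ 1.3 -1.9  4.5] 66.2
64.5 [-0.4 -0.3  7.4] 65.0
63.0 [-4.8  2.1 16.3] 64.8
[-4.75759236  0.82983635 16.39716989]
[-0.15933915  0.06242127  0.85832224] 43.0833
```

View pics/w3.png

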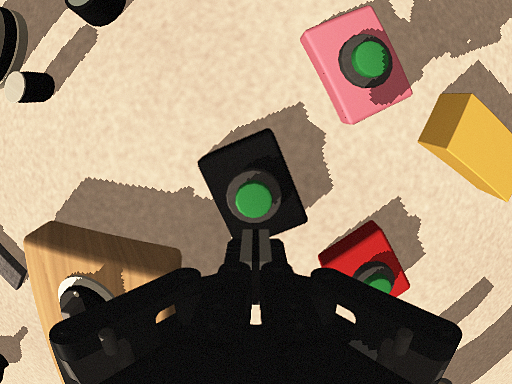

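The button was pressed from about TCP z = 71 to the hard bottom at 64.8 (6 mm, 16 N). It is up again at (254,200), nothing touches it, and the bystanders are in place.

```bash
python3 -c "
from station import bot
print(bot.job_done())"
```

```text
the job is handed in; nothing more can be done
None
```

The job is handed in, without a verdict shown: the dial leaned on its stop at about 0.95 N m, was then released in the fourth click clockwise, and the green shutter button went fully down once and came back up.

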